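# Clamp a thin-walled bush in the drilling fixture with the torque knob

### The arm

A 7-joint arm with a two-finger parallel gripper is mounted at the origin on a cart in front of the work surface, level with it; the furniture and walls round the work are solid. World frame = base frame: x ahead of the robot, y to its left, z up, the work surface at z = 0. Lengths are in m, angles in rad, forces in N, time in s.
With the tool pointing down it reaches from about 0.4 to 0.9 m from the base axis. Payload 5.5 kg.
Tool frame: the origin (TCP) lies at the very end of the fingers, on their centre line; the grasp point (between the pads) lies 19 mm behind it; z points along the fingers, y is the line along which they close (so a half turn about z gives the same grasp; the last joint's range is limited). The gripper opens to 85 mm and grips with 20 to 120 N. Pads are 22 mm wide; open, the fingers measure 114 mm over their backs; the gripper's body (76 mm by 85 mm) begins 54 mm behind the grasp point. The pads swing forward as they close: fully open they stand 13 mm farther back than shut.
Start: joints at [-0.848, 0.501, -0.427, 1.55, 0.221, 1.138, -0.21], TCP at [0.288, 0.583, 0.231] pointing down, gripper open.
Joint ranges: [-2.88, 2.88], [-0.31, 2.03], [-1.54, 1.56], [0.2, 2.42], [-1.41, 4.55], [0.19, 2.02], [-2.57, 2.57]. Speed limits (rad/s): [2.57, 2.57, 3.14, 3.14, 3.14, 3.14, 3.14].

### API

Orientations are given as a unit quaternion [x, y, z, w].
In Python, from plant import r gives the robot as it stands. The module is installed in compiled form; this text tells all that it offers. Calls block until the motion is done:
- r.move_ptp(position, orientation): joint-space move of the TCP to a pose.
- r.servo_line(position, velocity=0.15, frame=None): straight line of the TCP; frame=None keeps the orientation; velocity is the mean speed in m/s.
- r.move_joints(angles): joint-space move.
- r.move_gripper(opening, strength=None): opening from 0.0 (shut) to 1.0 (fully open); strength is the grip in N (None keeps the last); returns when the fingers have stopped.
- r.sleep(seconds).
- r.inverse_kinematics(position, orientation): joint angles nearest the present ones, or None.
- r.snapshot(name): name is "scene" or "top" or "wrist"; returns (picture, depth): 420x560x3 uint8, blue, green, red; 420x560 float32, m along the optical axis (not along the pixel's ray), 0 where there is no reading.
- r.camera_model(name): a dict with "camera_matrix" (3x3 intrinsics, pixels), "R" (3x3) and "t" (3): a world point X has camera coordinates R X + t. Camera axes: x right, y down, z forward; pixel columns grow to the right and rows downward; lengths in m; the calibration is good to about 2 mm. A picture is of the moment at which its call begins: read the wrist's pose just before it. camera_model takes no time and is no camera call; for the wrist camera it gives the pose at the moment of the call.
A pose or a line that the arm cannot do raises r.IKError and nothing moves.
- r.close_job(): hands the job in; it is judged then, once.
Readings, each from a call of its own:
- r.get_time_s(): time.
- r.get_qpos(): joint angles.
- r.get_qd(): joint speeds.
- r.get_tau(): joint torques, N m.
- r.get_tcp_pos(): TCP position.
- r.get_tool_rot(): TCP orientation.
- r.get_contact_force(): force on the tool from outside, world axes, zero at the start.
- r.get_ft_torque(): the same for the moment, N m.
- r.get_grip_width(): opening from 0.0 (shut) to 1.0 (fully open).
- r.get_grasp_force(): force on a finger pad.
Only numpy, scipy, OpenCV 4.12 (cv2) and the standard library are available. Lean on these libraries where they do the work, as an engineer would, in place of code of your own. Each camera call takes 0.05 s, during which the arm holds its last target. There are 200 camera calls.

### The job

Stand the plain turned steel bush (28 mm across, 30 mm high) upright on the round rest button of the drilling fixture, against the vee, and let go of it. Then tighten the slanted clamp by turning its wing knob clockwise until the torque clutch in the knob clicks; stop at that click, because turning on would squeeze the thin bush oval, and let go. Leave the other turned parts where they are.

Things in the scene. Friction and masses are not known exactly. Their poses are not given: they have to be found in the camera images.
- fixture: Drilling fixture, fixed to the bench: aluminium base plate 180 x 110 x 12 mm. Origin: centre of its underside; x along its length, towards the vee; z up. At its -x half a dark pillar 24 mm wide carries a clamp head whose axis leans 42 deg from vertical: knob up and towards -x, ram down and towards +x. At its +x half, a round steel rest button and a low dark vee, open towards -x.
- seat (a point): Centre of the top of the smooth rest button (38 mm across), 16 mm above the bench; axes as the fixture's. The home bush is centred here. The 90 deg vee rises 20 mm above it, lies beyond x = +8 mm and within 18 mm of the middle, so fingers fit either side of the bush along y. The clamp head overhangs from the -x side; what stands 95 mm or more above the bench is over 40 mm away in x.
- bush: The part to clamp: plain turned grey steel bush, a straight tube 28 mm in diameter and 30 mm high, about 60 g, smooth, standing upright on the bench; origin at the centre of its underside, z up along its axis.
- knob_grip (a point): Middle of the aluminium wing of the torque knob, on the knob's axis, 132 mm above the bench. z points out along the axis, x along the wing, y across it. The wing is 42 mm long (x), 12 mm thick (y), and reaches from 12 mm below (z) to 10 mm above this point; under it is a round black skirt 41 mm across. Clockwise, seen looking down on the knob, tightens. The knob does not move along its axis.
- torque_knob (a joint): Slip of the knob on its spindle, rad, growing clockwise: a break-over toggle clutch. Near 0 before the click. At about 0.32 N m it gives way: the torque falls to nothing over 0.22 rad, dead centre; then it snaps to its stop at 0.30 and stays there. It clicks only once: turning on after that drives the screw solid and over-tightens the clamp (past 40 N some 0.6 rad later).
- spindle (a joint): Turn of the clamp screw, rad, growing clockwise: 0 with the ram fully back, end stop at 4.5; starts between 0 and 0.7. Friction of about 0.18 N m all the way; it stays where it is left. The ram meets a seated bush at about 2.3; then the torque rises until the clutch clicks at about 3.2 to 3.9, with some 27 N on the bush.
- ram: Steel rod with a flat brass pad 10 mm across, at the lower end of the clamp axis (origin: centre of the pad's face; z back up along the axis). Advances 4 mm per rad of the spindle and presses on the bush's top front edge through a spring pack (12 N, then 5 N per mm), so pushing it down and home into the vee. At the start it is 6 to 9 mm short of a seated bush along the axis.
- tall_bush: Bystander: grey turned bush, 22 mm in diameter and 40 mm high; origin at the centre of its underside.
- flange: Bystander: grey turned bush with a flange 45 mm across at its foot, 28 mm high; origin at the centre of its underside.
- gear: Bystander: grey spur gear with a hub, 36 mm across, 20 mm high; origin at the centre of its underside.
Not all that is in view belongs to the job. Leave any brown or red look-alike of the bush alone.

How it is judged:
On the way, in this order (a step that is already met when the one before it is completed fails the run):
1. the bush stands upright on the rest button, within 6 mm of its place in the vee, and the fingers have let go of it (horizontal distance between bush and seat below 0.006 m and z of bush in the frame of seat between -0.002 and 0.002 m and angle between bush's own z axis and vertical below 0.08 rad and contact force between the fingers and bush below 0.1 N), for 0.2 s.
2. the knob has clicked over with the ram pressing on the bush (value of joint torque_knob above 0.24 rad and contact force between ram and bush above 15 N), for 0.2 s.
At the end, for the whole second after the job is handed in: The bush stands upright on the rest button, home in the vee within 3 mm, at rest and pressed by the ram with 15 to 40 N; the knob's clutch has clicked over (slip above 0.24 rad) (all of step 2 and contact force between ram and bush below 40 N and horizontal distance between bush and seat below 0.003 m and z of bush in the frame of seat between -0.003 and 0.002 m and angle between bush's own z axis and vertical below 0.07 rad and linear speed of bush below 0.01 m/s); the robot touches nothing.
It fails at once if the clamp was over-tightened: the ram pressed the bush with more than 40 N (contact force between ram and bush above 40 N).
It fails at once if one of the other turned parts was moved more than 30 mm (distance of any of tall_bush, flange, gear from where it was at the start of the episode above 0.03 m).
It also fails if it takes over 64 s, if anything falls off the work surface, if the arm or the gripper's body presses on something with over 40 N, if the wrist force passes 120 N, or if a joint passes its speed limit or range.

## Working session

There is one attempt and no reset: what is moved stays moved. The work goes in short steps, each a Python script; the robot and the scene stay as the last script left them, time stands still between calls to the robot, and variables do not carry over. Pictures are saved under pics/ and viewed, at most 10 in all, crops included, and the job is handed in when it is done.

```bash
mkdir -p pics; ls; python3 - <<'E'
from plant import r
import cv2,numpy as np
for n in("scene","top"):
    p,d=r.snapshot(n); cv2.imwrite(f"pics/{n}0.png",p); np.save(f"{n}0.npy",d)
    m=r.camera_model(n); print(n,m, (d>0).mean(), -np.array(m["R"]).T@m["t"])
print(r.get_time_s(),r.get_tool_rot())
E
```

```text
pics
scene {'camera_matrix': array([[545.90039949,   0.        , 282.04085296],
       [  0.        , 545.90039949, 212.71235894],
       [  0.        ,   0.        ,   1.        ]]), 'R': array([[ 0.85107213, -0.5249144 , -0.01187864],
       [-0.3506154 , -0.55134041, -0.75702879],
       [ 0.39082614,  0.64845094, -0.65327353]]), 't': array([-0.50465989,  0.19396   ,  1.04055393])} 0.995765306122449 [ 0.09083166 -0.83271343  0.82060497]
top {'camera_matrix': array([[388.75078421,   0.        , 283.57275196],
       [  0.        , 388.75078421, 206.53199803],
       [  0.        ,   0.        ,   1.        ]]), 'R': array([[-0.00993014, -0.99972899,  0.02105559],
       [-0.99516931,  0.00782376, -0.0978613 ],
       [ 0.09767005, -0.02192565, -0.9949773 ]]), 't': array([-0.10755518,  0.52391985,  1.03088646])} 0.9961224489795918 [ 0.41963419 -0.0890222   1.07924474]
0.1 [ 2.27852913e-01  9.73695179e-01 -8.35242985e-04 -2.25071273e-04]
```

View pics/scene0.png

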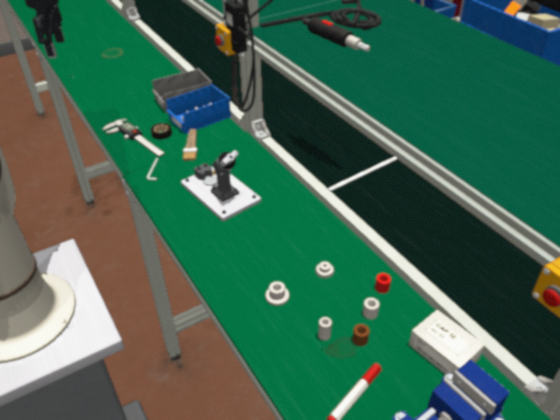

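View pics/top0.png

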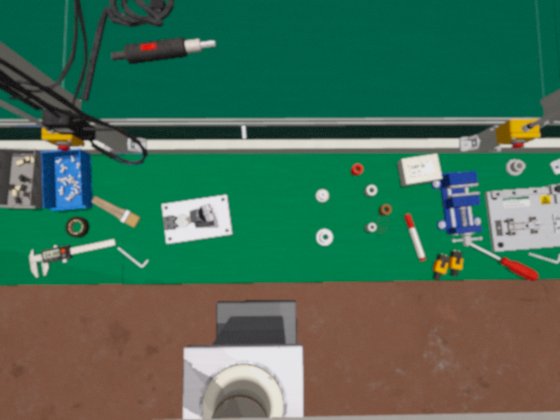

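Grey tube candidates: A at scene (371,308) / top (371,190), and B at scene (325,327) / top (372,227). B looks taller and thinner, so it should be tall_bush. The flange is at scene (277,292) and the gear at (325,269); the red (383,282) and brown (361,334) parts are look-alikes. A should be the bush. I'll measure the sizes and confirm in one crop.

```bash
cat > h.py <<'E'
from plant import r
import cv2,numpy as np
from scipy.spatial.transform import Rotation as Ro
def px2plane(n,u,v,z,m=None):
    m=m or r.camera_model(n); R=np.array(m["R"]);c=-R.T@m["t"]
    d=R.T@np.linalg.inv(m["camera_matrix"])@[u,v,1]; return c+d*(z-c[2])/d[2]
def cloud(d,m):
    v,u=np.indices(d.shape); p=np.stack([u,v,np.ones_like(u)],-1)@np.linalg.inv(m["camera_matrix"]).T*d[...,None]
    return (p-m["t"])@np.array(m["R"])   # R^T (p-t)
E
python3 - <<'E'
from h import *
a=cv2.imread("pics/scene0.png");
c1=cv2.resize(a[250:350,250:400],(600,400),interpolation=2)
c2=cv2.resize(a[145:220,175:265],(480,400),interpolation=2)[:, :]
t=cv2.imread("pics/top0.png"); c3=cv2.resize(t[190:247,157:237],(400,285))
o=np.zeros((600,800,3),np.uint8); o[:300,:450]=cv2.resize(c1,(450,300)); o[300:,:360]=cv2.resize(c2,(360,300)); o[300:585,380:780]=c3
cv2.imwrite("pics/crop.png",o)
for n,(u,v) in dict(A=(371,190),B=(372,227),fl=(325,237),gear=(322,196)).items(): print(n,px2plane("top",u,v,.03))
P=cloud(np.load("scene0.npy"),r.camera_model("scene"))
for n,(u,v) in dict(A=(371,308),B=(325,327)).items():
    q=P[v-14:v+15,u-14:u+15].reshape(-1,3); q=q[q[:,2]>.012]; print(n,q.min(0),q.max(0))
# fixture plate in top
hsv=cv2.cvtColor(t,cv2.COLOR_BGR2HSV); mk=((hsv[...,1]<60)&(hsv[...,2]>120)).astype(np.uint8); mk[:185]=0;mk[250:]=0;mk[:,:155]=0;mk[:,240:]=0
cs=max(cv2.findContours(mk,0,2)[0],key=cv2.contourArea); b=cv2.boxPoints(cv2.minAreaRect(cs))
for q in b: print("corner",q,px2plane("top",*q,.012))
print("centre",px2plane("top",*b.mean(0),.012))
T=cloud(np.load("top0.npy"),r.camera_model("top"))
q=T[190:247,157:237].reshape(-1,3); 
for lo,hi in((.03,.05),(.06,.1),(.12,.2)):
    s=q[(q[:,2]>lo)&(q[:,2]<hi)]; print(lo,len(s),s.mean(0) if len(s) else 0)
E
```

```text
A [ 0.56621572 -0.35194001  0.03      ]
B [ 0.46497866 -0.35141995  0.03      ]
fl [ 0.43915939 -0.22311264  0.03      ]
gear [ 0.55065088 -0.21718793  0.03      ]
A [ 0.09083166 -0.83271343  0.01229635] [ 0.58306072 -0.34157025  0.82060497]
B [ 0.09083166 -0.83271343  0.01235726] [ 0.47908245 -0.34038628  0.82060497]
corner [159.40538 203.23624] [0.53615951 0.22801687 0.012     ]
corner [226.851  193.2443] [0.56247753 0.04367212 0.012     ]
corner [232.92885 234.2698 ] [0.44933173 0.02662564 0.012     ]
corner [165.48323 244.26175] [0.42396442 0.20925109 0.012     ]
centre [0.49266271 0.12712896 0.012     ]
0.03 155 [0.48354941 0.19415757 0.03654701]
0.06 45 [0.49027931 0.12412495 0.08864524]
0.12 246 [0.49815078 0.08080995 0.13260159]
```

View pics/crop.png

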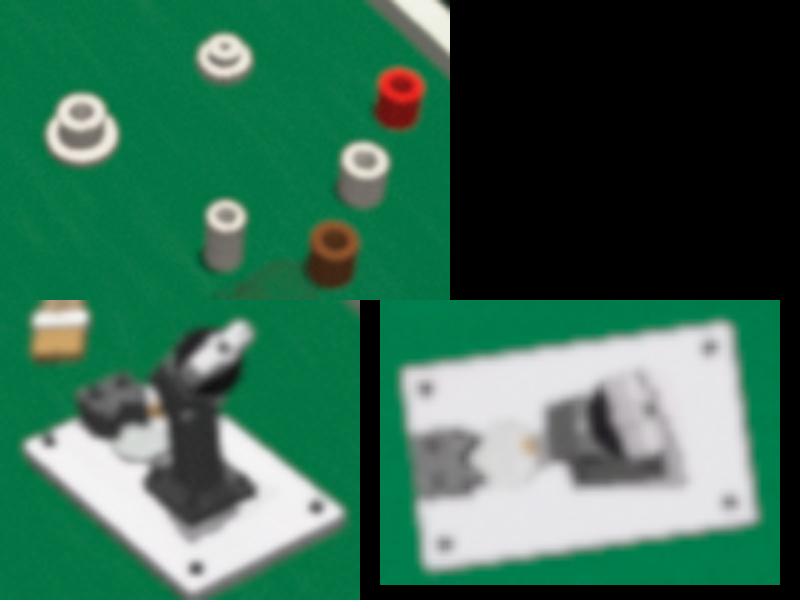

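The crop confirms A (crop (363,175)): a grey plain tube, short and wide, with the same build as the red and brown decoys. B (225,235) is taller and thinner. In the fixture, the button is at crop (507,450), the vee at (445,460) and the knob wing at (640,415), so fixture x points roughly along world +y. Next I'll take a closer wrist view of the fixture.

```bash
cat >> h.py <<'E'
def rot(fx,s,tilt=0,top=None):
    """tool down, tool X = s*fx ; tilt: body leans towards +fx"""
    fx=np.array([fx[0],fx[1],0])/np.hypot(*fx[:2]); Z=np.array([0,0,-1.]); X=s*fx
    M=np.stack([X,np.cross(Z,X),Z],1); ax=np.cross([0,0,1.],fx)
    return (Ro.from_rotvec(ax*tilt)*Ro.from_matrix(M)).as_quat()
E
python3 - <<'E'
from h import *
print("seat",px2plane("top",182.4,220,.016))
fx=np.array([-.138,.99])
q0=np.array(r.get_qpos())
for s in(1,-1):
    for p in((.485,.13,.32),(.566,-.352,.15)):
        print(s,p,r.inverse_kinematics(p,rot(fx,s)))
# grasp dir for knob: 
f=np.array([-.138,.99,0]);ka=np.array([0,0,1])*np.cos(.733)-f*np.sin(.733)
kp=np.array([.498,.081,.132])
for a in np.arange(0,2*np.pi,np.pi/6):
    Z=-ka; X=np.cos(a)*np.cross(f,[0,0,1])+np.sin(a)*np.cross(Z,np.cross(f,[0,0,1]))
    M=np.stack([X,np.cross(Z,X),Z],1); q=r.inverse_kinematics(kp+ka*.15,Ro.from_matrix(M).as_quat()); q2=r.inverse_kinematics(kp-ka*.01,Ro.from_matrix(M).as_quat())
    print(round(a,2),None if q is None else np.round(q,2),None if q2 is None else np.round(q2,2))
r.move_ptp([.49,.13,.32],rot(fx,1 if rot is None else (1 if abs((r.inverse_kinematics((.485,.13,.32),rot(fx,1)) or [9]*7)[6])<2 else -1)) )
m=r.camera_model("wrist");p,d=r.snapshot("wrist");cv2.imwrite("pics/w1.png",p);np.savez("w1.npz",d=d,K=m["camera_matrix"],R=m["R"],t=m["t"])
print(r.get_time_s(),r.get_qpos(),-np.array(m["R"]).T@m["t"],r.get_tcp_pos())
E
```

```text
seat [0.48930364 0.1636171  0.016     ]
1 (0.485, 0.13, 0.32) [-0.19570318  0.12720416 -0.13152833  1.81143194  0.01782367  1.20409677
 -0.19407043]
1 (0.566, -0.352, 0.15) [ 0.23269576  0.60467367  0.40671382  1.59747274 -0.27131171  0.9957458
  0.86189957]
-1 (0.485, 0.13, 0.32) [ 0.80679844  0.46116358 -1.44774055  1.78578453  0.47286458  1.32388207
  2.52894622]
-1 (0.566, -0.352, 0.15) [-0.17435304  0.88027341  1.12798536  1.61159832 -0.8411366   1.20678251
 -1.86776449]
0.0 [ 0.31  0.47  0.11  1.76 -0.66  1.41 -0.73] [ 0.23  0.57 -0.    1.94 -0.78  1.09 -0.67]
0.52 [ 0.26  0.47  0.17  1.76 -0.68  1.42 -1.24] [ 0.15  0.57  0.1   1.94 -0.82  1.12 -1.15]
1.05 [-0.25  0.64  0.91  1.78 -0.94  1.66 -1.51] [-0.3   0.68  0.68  1.96 -1.07  1.37 -1.48]
1.57 [-0.37  0.77  1.13  1.78 -1.05  1.8  -1.94] [-0.57  0.95  1.13  1.97 -1.29  1.7  -1.85]
2.09 [-0.45  0.95  1.35  1.78 -1.17  1.98 -2.36] [-0.57  0.95  1.13  1.97 -1.29  1.7  -2.37]
2.62 [ 1.24  0.9  -1.3   1.73  0.14  1.24  2.19] [ 1.12  1.1  -1.31  1.91  0.39  0.95  1.98]
3.14 [ 0.08  0.5   0.41  1.77 -0.76  1.48  2.5 ] [ 0.47  0.59 -0.31  1.93 -0.62  1.01  2.34]
3.67 [ 0.19  0.48  0.26  1.76 -0.71  1.44  1.93] [ 0.45  0.59 -0.28  1.93 -0.64  1.01  1.83]
4.19 [ 0.25  0.47  0.19  1.76 -0.69  1.43  1.39] [ 0.43  0.59 -0.26  1.93 -0.65  1.02  1.32]
4.71 [ 0.27  0.47  0.17  1.76 -0.68  1.42  0.86] [ 0.34  0.58 -0.14  1.94 -0.71  1.05  0.84]
5.24 [ 0.35  0.47  0.06  1.76 -0.65  1.4   0.3 ] [ 0.34  0.58 -0.15  1.94 -0.71  1.05  0.32]
5.76 [ 0.31  0.47  0.12  1.76 -0.66  1.41 -0.21] [ 0.27  0.57 -0.05  1.94 -0.75  1.08 -0.17]Traceback (most recent call last):
  File "<stdin>", line 15, in <module>
ValueError: The truth value of an array with more than one element is ambiguous. Use a.any() or a.all()
```

```bash
cat >> h.py <<'E'
def wsnap(name):
    m=r.camera_model("wrist");p,d=r.snapshot("wrist");cv2.imwrite(f"pics/{name}.png",p);np.savez(name+".npz",d=d,camera_matrix=m["camera_matrix"],R=m["R"],t=m["t"]); return p,d,m
E
python3 - <<'E'
from h import *
r.move_ptp([.49,.13,.32],rot([-.138,.99],1))
p,d,m=wsnap("w1")
print(r.get_time_s(),r.get_qpos(),-np.array(m["R"]).T@m["t"],m["R"],r.get_tcp_pos())
P=cloud(d,m);print([P[v,u].round(3).tolist() for v in range(50,420,80) for u in range(60,560,110)])
E
```

```text
1.975 [-0.19299795  0.1373216  -0.13533493  1.80061672  0.01921304  1.2053872
 -0.19244938] [0.47800467 0.21094893 0.46300462] [[ 9.89944517e-01  1.41455344e-01  4.88483858e-04]
 [ 1.34146612e-01 -9.39880453e-01  3.14053214e-01]
 [ 4.48836219e-02 -3.10829729e-01 -9.49405256e-01]] [0.48968545 0.13163113 0.31968297]
[[-0.266, 0.268, -0.798], [0.337, 0.251, 0.001], [0.469, 0.269, 0.001], [0.6, 0.288, 0.004], [0.71, 0.299, 0.041], [0.108, 0.111, -0.153], [0.341, 0.156, -0.0], [0.482, 0.177, 0.016], [0.622, 0.196, 0.003], [0.644, 0.214, 0.195], [0.11, -0.029, -0.136], [0.346, 0.047, 0.001], [0.492, 0.104, 0.116], [0.648, 0.091, 0.004], [0.802, 0.112, -0.001], [-0.318, -0.647, -0.801], [0.445, 0.136, 0.344], [0.515, -0.055, 0.002], [0.53, 0.147, 0.343], [0.846, -0.011, -0.003], [0.426, 0.131, 0.383], [0.357, -0.229, 0.0], [0.536, -0.202, 0.002], [0.713, -0.174, 0.005], [0.551, 0.148, 0.382]]
```

View pics/w1.png

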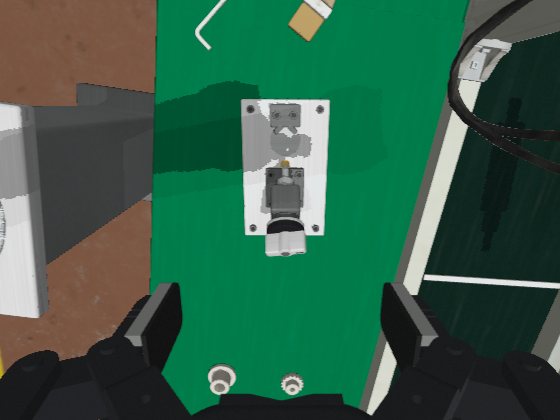

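The wrist view shows the plate corners at (241,99), (329,99), (325,236) and (244,235), the button at about (285,141), the vee at (285,115) and the wing at about (285,243). I'll go closer over the seat for accuracy.

```bash
python3 - <<'E'
from h import *
r.move_ptp([.483,.19,.16],rot([-.138,.99],1))
p,d,m=wsnap("w2")
print(r.get_time_s())
P=cloud(d,m); z=P[...,2]
def plane(mask,name):
    q=P[mask]; print(name,len(q),q.mean(0))
# plate top
pl=((z>.008)&(z<.0145)).astype(np.uint8); cs=max(cv2.findContours(pl,0,2)[0],key=cv2.contourArea)
bt=((z>.0148)&(z<.0185)).astype(np.uint8); cs2=max(cv2.findContours(bt,0,2)[0],key=cv2.contourArea)
print(cv2.boundingRect(cs),cv2.boundingRect(cs2),[P[v,u].round(4) for v,u in[(150,280)]])
E
```

```text
2.7417
(219, 170, 129, 177) (262, 215, 43, 32) [array([4.775e-01, 2.301e-01, 3.000e-04])]
```

View pics/w2.png

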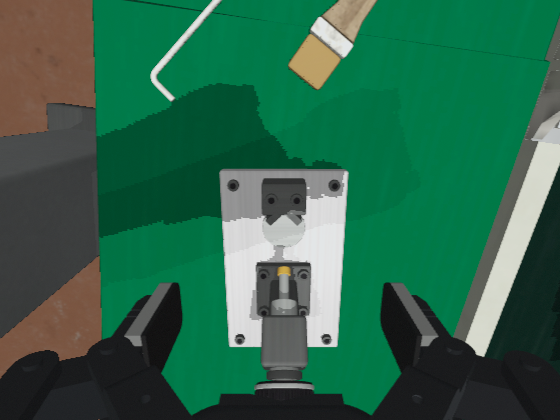

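```bash
python3 - <<'E'
from h import *
from scipy.optimize import least_squares
f=np.load("w2.npz");m={k:f[k] for k in("camera_matrix","R","t")};d=f["d"];im=cv2.imread("pics/w2.png")
g=cv2.cvtColor(im,6)
H=[]
for u,v in((233,185),(335,185),(326,339),(239,339)):
    w=g[v-8:v+9,u-8:u+9].astype(float); k=w<90 if w.min()<60 else w<w.min()+40
    yy,xx=np.nonzero(k); H.append(px2plane("",u-8+xx.mean(),v-8+yy.mean(),.012,m))
H=np.array(H);print(H.round(4),[np.linalg.norm(H[i]-H[i-1]).round(4) for i in range(4)])
fx=(H[0]+H[1]-H[2]-H[3]);fx/=np.linalg.norm(fx);fy=np.array([-fx[1],fx[0],0]);c=H.mean(0);print("fx",fx,"c",c)
P=cloud(d,m);z=P[...,2]
bt=((z>.0143)&(z<.019)).astype(np.uint8);bt[:213]=0;bt[250:]=0;bt[:,:255]=0;bt[:,312:]=0
cs=max(cv2.findContours(bt,0,1)[0],key=cv2.contourArea)[:,0]
B=np.array([px2plane("",u,v,.016,m) for u,v in cs]);L=np.stack([(B-c)@fx,(B-c)@fy],1)
print(np.c_[cs,(L*1000).round(1)][::4].tolist())
low=L[L[:,0]<np.median(L[:,0])-.0]
s=least_squares(lambda q:np.hypot(low[:,0]-q[0],low[:,1]-q[1])-.019,[.04,0],loss="soft_l1",f_scale=.001)
print("seat local",s.x,np.abs(s.fun).mean(),"world",c+s.x[0]*fx+s.x[1]*fy)
# vee block side extents & brass pad
v=(z>.032)&(z<.04);v[250:]=0
q=P[v];l=np.stack([(q-c)@fx,(q-c)@fy,q[:,2]],1);print("vee",l.min(0),l.max(0),l.mean(0))
hsv=cv2.cvtColor(im,40);b=(cv2.inRange(hsv,(15,120,100),(35,255,255))>0);b[:255]=0;b[290:]=0;b[:,:265]=0;b[:,305:]=0
q=P[b];l=np.stack([(q-c)@fx,(q-c)@fy,q[:,2]],1);print("pad",len(q),l.min(0),l.max(0))
E
```

```text
[[0.4413 0.1966 0.012 ]
 [0.5272 0.2086 0.012 ]
 [0.5487 0.0531 0.012 ]
 [0.4631 0.0409 0.012 ]] [np.float64(0.1573), np.float64(0.0867), np.float64(0.157), np.float64(0.0865)]
fx [-0.13796954  0.99043647  0.        ] c [0.49505921 0.12478528 0.012     ]
[[281.0, 215.0, 52.7, 2.0], [277.0, 219.0, 49.0, 5.5], [273.0, 223.0, 45.3, 9.0], [269.0, 225.0, 43.4, 12.5], [265.0, 222.0, 46.2, 16.0], [265.0, 218.0, 49.9, 16.0], [264.0, 218.0, 49.9, 16.8], [263.0, 221.0, 47.1, 17.8], [262.0, 225.0, 43.4, 18.7], [262.0, 229.0, 39.6, 18.7], [263.0, 233.0, 35.9, 17.9], [265.0, 237.0, 32.1, 16.2], [268.0, 241.0, 28.2, 13.6], [272.0, 244.0, 25.3, 10.0], [276.0, 245.0, 24.3, 6.4], [280.0, 246.0, 23.4, 2.8], [284.0, 246.0, 23.4, -0.8], [288.0, 246.0, 23.4, -4.3], [292.0, 244.0, 25.3, -7.9], [296.0, 242.0, 27.3, -11.5], [300.0, 238.0, 31.1, -15.0], [302.0, 234.0, 34.9, -16.7], [304.0, 230.0, 38.7, -18.4], [303.0, 226.0, 42.5, -17.4], [303.0, 222.0, 46.2, -17.3], [301.0, 218.0, 49.9, -15.5], [302.0, 220.0, 48.1, -16.4], [299.0, 224.0, 44.3, -13.9], [295.0, 225.0, 43.4, -10.4], [291.0, 221.0, 47.1, -6.8], [287.0, 217.0, 50.8, -3.3], [283.0, 215.0, 52.7, 0.2]]
seat local [0.04209643 0.00042735] 0.0006252866644179896 world [0.48882792 0.16642016 0.012     ]
vee [ 0.05066634 -0.20608556  0.03212922] [0.14295683 0.01828759 0.03997328] [ 7.10972551e-02 -7.44442387e-05  3.65230978e-02]
pad 101 [-0.00122379 -0.00620391  0.0225387 ] [0.02292925 0.00522352 0.05968042]
```

```bash
python3 - <<'E'
from h import *
X=[np.cos(.576),np.sin(.576)]
r.move_ptp([.566,-.352,.2],rot(X,1,0.087)); r.move_gripper(.6)
p,d,m=wsnap("w3"); P=cloud(d,m); z=P[...,2]
near=np.hypot(P[...,0]-.566,P[...,1]+.352)<.035
mk=(near&(z>.026)&(z<.034)).astype(np.uint8)
cs=max(cv2.findContours(mk,0,1)[0],key=cv2.contourArea)[:,0]
L=np.array([px2plane("",u,v,.03,m)[:2] for u,v in cs],np.float32)
print(cv2.minEnclosingCircle(L),cv2.boundingRect(cs),z[near].max(),r.get_time_s(),r.get_grip_width(),r.get_contact_force())
E
```

```text
((0.5691099166870117, -0.3533438444137573), 0.014438510872423649) (269, 160, 31, 31) 0.2860757210810458 5.2083 0.6010903298908615 [-0.19206334 -0.65872217 -0.67113253]
```

```bash
cat >> h.py <<'E'
def tcp_for(axis_xy,zg,fx,tilt,off=-.003):
    """TCP when grasp point lies off along fx from the bush axis at height zg"""
    fx=np.array([fx[0],fx[1],0])/np.hypot(*fx[:2])
    return np.array([*axis_xy,zg])+off*fx+.019*(-np.sin(tilt)*fx-np.cos(tilt)*np.array([0,0,1]))
E
python3 - <<'E'
from h import *
X=[np.cos(.576),np.sin(.576)]; q=rot(X,1,.087); t=tcp_for([.5691,-.3533],.024,X,.087); print(t)
r.move_ptp(t+[0,0,.08],q); r.servo_line(t,.12)
print(r.get_tcp_pos(),r.get_contact_force()); r.move_gripper(0,50)
print(r.get_grip_width(),r.get_grasp_force(),r.get_contact_force())
r.servo_line(t+[0,0,.12],.15)
p,d,m=wsnap("w4"); print(r.get_time_s(),r.get_grip_width(),r.get_grasp_force())
# Depth in hand: bush top relative to the tool
R=Ro.from_quat(r.get_tool_rot()).as_matrix(); P=(cloud(d,m)-r.get_tcp_pos())@R
s=(np.abs(P[...,0])<.03)&(np.abs(P[...,1])<.012)&(P[...,2]>-.06)&(P[...,2]<.03)&(d>0); s[:60]=0
l=P[s]; print(len(l),np.percentile(l,[1,10,50,90,99],axis=0).round(4))
E
```

```text
[ 0.56519952 -0.35583323  0.00507186]
[ 0.56583714 -0.3563097   0.00585754] [0.29181915 0.78913593 0.97823716]
0.3101659452514613 49.73187420706381 [0.48642791 0.35383613 6.16942326]
7.9 0.3055609377430974 49.17230327286234
4842 [[-0.0102 -0.0116 -0.0263]
 [-0.0059 -0.009  -0.0253]
 [ 0.0099  0.0001 -0.0213]
 [ 0.0162  0.0091 -0.0046]
 [ 0.0176  0.0117  0.0025]]
```

View pics/w4.png

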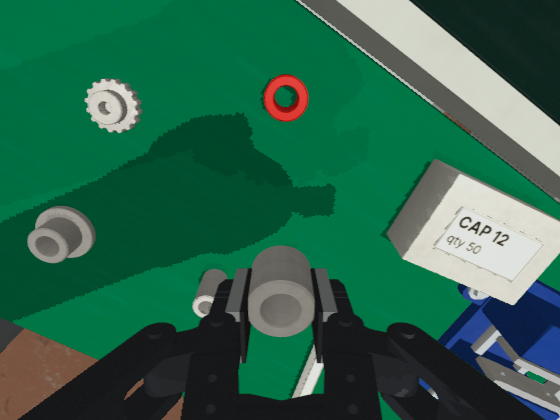

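The bush is held upright between the pads (top ring at (282,308)), and the neighbours are undisturbed. Now to place it.

```bash
cat > place.py <<'E'
from h import *
fx=np.array([-.13797,.99044,0]); S=np.array([.48905,.16645,.016]); q=rot(fx,1,.157)
def T(xb,b): return S+fx*(xb-.0046)+[0,0,b+.0062]
E
python3 - <<'E'
from place import *
p0=np.array(r.get_tcp_pos()); r.servo_line(p0+[0,0,.1],.3)
r.move_ptp(T(.002,.2),q); r.servo_line(T(.002,.05),.15)
p,d,m=wsnap("w5")
f0=np.array(r.get_contact_force());e=np.array(r.get_tcp_pos())-T(.002,.05);print("f0",f0,"err",e,r.get_time_s())
R=Ro.from_quat(r.get_tool_rot()).as_matrix(); print("tool",R[:,2],rot(fx,1,.157)-r.get_tool_rot())
def go(xb,b,v=.04):
    r.servo_line(T(xb,b)-e,v); f=np.array(r.get_contact_force())-f0; err=np.array(r.get_tcp_pos())-T(xb,b)
    print(xb,b,"f",f.round(1),"err mm",(err*1e3).round(1),r.get_grasp_force()); return f
for xb,b in((.002,.024),(-.001,.019),(-.0015,.012),(-.0018,.006),(-.0018,.003)):
    f=go(xb,b)
    if np.linalg.norm(f)>8: print("STOP");break
print(r.get_time_s())
E
```

```text
f0 [-1.00221802  0.02889907  0.08228556] err [0.00085447 0.00035815 0.0009637 ] 11.4833
tool [ 0.02332689 -0.15404628 -0.98778824] [-1.16308980e-04  7.21722968e-05 -8.94946054e-04 -4.01229653e-04]
0.002 0.024 f [ 1.1 -0.2 -1.1] err mm [-0.8 -0.3 -1. ] 49.19442584512581
-0.001 0.019 f [ 1.1 -0.5 -1.6] err mm [-1.  -0.8 -1.2] 49.241865972508094
-0.0015 0.012 f [ 1.1 -0.6 -0.4] err mm [-1.2 -0.5 -1.4] 49.23980994884914
-0.0018 0.006 f [ 2.  -0.7 -0.6] err mm [-1.2 -0.5 -1.3] 49.23940960863547
-0.0018 0.003 f [ 0.9  0.1 -1. ] err mm [-1.  -0.4 -1.1] 49.23935388556856
13.475
```

View pics/w5.png

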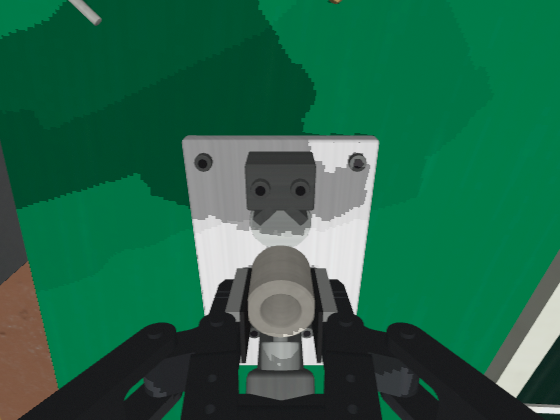

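```bash
python3 - <<'E'
from place import *
r.sleep(.3); f0=np.array(r.get_contact_force())
for b in(.003,.0022,.0015,.001,.0005):
    r.servo_line(T(-.0018,b),.02); r.sleep(.15)
    f=np.array(r.get_contact_force())-f0; print(b,f.round(1),((np.array(r.get_tcp_pos())-T(-.0018,b))*1e3).round(1))
    if f[2]>2.5: break
print(r.get_time_s())
E
```

```text
0.003 [ 0.3 -0.7  0.5] [-0. -0.  0.]
0.0022 [ 0.4 -0.4  0.6] [-0.  0. -0.]
0.0015 [ 1.2 -0.5  1.4] [-0.  0. -0.]
0.001 [ 0.3 -1.   3.8] [0.2 0.  0.2]
15.375
```

Contact is where I expected it. I'll release, retreat and check.

```bash
python3 - <<'E'
from place import *
r.move_gripper(.6); r.sleep(.2); r.servo_line(np.array(r.get_tcp_pos())+[0,0,.05],.15)
r.servo_line(np.array(r.get_tcp_pos())+[0,0,.06]+.02*fx,.2)
r.sleep(.1);p,d,m=wsnap("w6"); P=cloud(d,m); z=P[...,2]
near=np.hypot(P[...,0]-S[0],P[...,1]-S[1])<.022
mk=(near&(z>.0435)&(z<.049)).astype(np.uint8)
cs=max(cv2.findContours(mk,0,1)[0],key=cv2.contourArea)[:,0]
L=np.array([px2plane("",u,v,.046,m)[:2] for u,v in cs],np.float32);c,rad=cv2.minEnclosingCircle(L);e=np.array(c)-S[:2]
fy=np.array([-fx[1],fx[0]]);print("fx,fy mm",1e3*e@fx[:2],1e3*e@fy,rad,cv2.boundingRect(cs),"ztop",np.median(z[mk>0]),r.get_time_s(),r.get_grip_width())
cv2.imwrite("pics/w6c.png",cv2.resize(p[100:400,130:430],(600,600)))
E
```

```text
fx,fy mm -1.7676898384423148 0.32170754142497276 0.014475570991635323 (263, 205, 40, 36) ztop 0.046509249556699724 17.0417 0.6016401724948651
```

View pics/w6c.png

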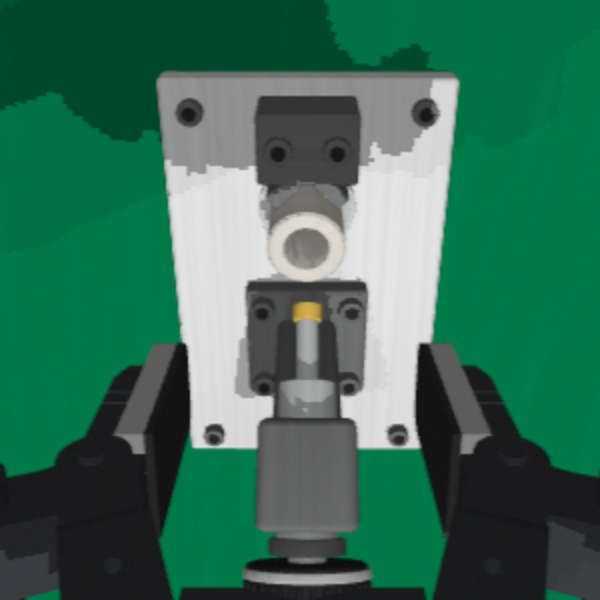

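The bush stands upright (crop (306,245), top at 46.5 mm, 1.8 mm from home). On to the knob: I'll look along its axis.

```bash
cat > knob.py <<'E'
from place import *
fy=np.array([-fx[1],fx[0],0]); ka=np.array([0,0,1])*np.cos(np.radians(42))-fx*np.sin(np.radians(42))
def kq(X): X=X-ka*(X@ka); X=X/np.linalg.norm(X); Z=-ka; return Ro.from_matrix(np.stack([X,np.cross(Z,X),Z],1)).as_quat()
K0=S*[1,1,0]-fx*.0895+[0,0,.132]
E
python3 - <<'E'
from knob import *
r.servo_line(np.array(r.get_tcp_pos())+[0,0,.12],.25)
for h in(.12,-.01): print(h,r.inverse_kinematics(K0+ka*h,kq(fy)))
r.move_ptp(K0+ka*.12,kq(fy)); r.sleep(.2)
p,d,m=wsnap("w7"); P=cloud(d,m); print(r.get_qpos(),r.get_time_s())
l=P-K0; ax=l@ka; lx=l@fy; ly=l@np.cross(ka,fy)
s=(ax>.002)&(ax<.02)&(np.hypot(lx,ly)<.04)&(d>0); s&=d>.1
q=np.stack([lx[s],ly[s],ax[s]],1); top=q[np.abs(q[:,2]-np.median(q[:,2]))<.004]
print(len(q),np.percentile(q,[1,50,99],axis=0).round(4)); print(cv2.minAreaRect((top[:,:2]*1000).astype(np.float32)),np.median(top[:,2]))
E
```

```text
0.12 [ 0.21843927  0.49308748  0.19564378  1.79363946 -0.71455863  1.3798374
  2.451065  ]
-0.01 [ 0.3464756   0.58118299 -0.14425632  1.92600774 -0.70577834  1.05635424
  2.41245341]
[ 0.21804561  0.4929123   0.19545422  1.7936128  -0.71447426  1.37982668
  2.45095534] 20.4
925 [[-0.0189 -0.0036  0.0031]
 [ 0.0025  0.0048  0.0124]
 [ 0.021   0.0137  0.0141]]
((0.47045326232910156, 4.877695083618164), (41.795936584472656, 15.829643249511719), 6.387992858886719) 0.012410711609260546
```

View pics/w7.png

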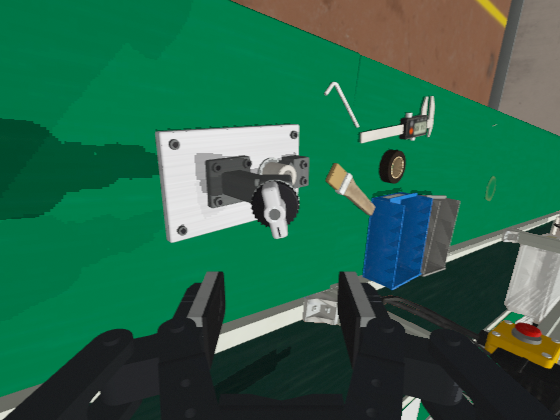

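The wing is clear: long axis from (268,188) to (280,232) over the black skirt centred near (275,203). I'll refine on its top face only, then approach.

```bash
python3 - <<'E'
from knob import *
f=np.load("w7.npz");m={k:f[k] for k in("camera_matrix","R","t")};d=f["d"]
P=cloud(d,m);l=P-K0;ly_=np.cross(ka,fy);ax,lx,ly=l@ka,l@fy,l@ly_
s=(np.hypot(lx,ly)<.035)&(d>.1)
for lo,hi in((.0105,.0135),(.0115,.0145),(-.03,-.008)):
    k=s&(ax>lo)&(ax<hi);q=np.stack([lx[k],ly[k]],1)*1000
    mu,ev=cv2.PCACompute(q.astype(np.float32),mean=None);print(lo,len(q),np.median(ax[k]),cv2.minAreaRect(q.astype(np.float32)),mu,ev[0])
    if lo<0: print(cv2.minEnclosingCircle(q.astype(np.float32)))
E
```

```text
0.0105 745 0.01240227552678814 ((0.39735984802246094, 4.890789985656738), (41.095550537109375, 15.674098014831543), 4.9939188957214355) [[1.1582272 5.003067 ]] [0.9750681  0.22190624]
0.0115 706 0.012600586377851473 ((0.5295162200927734, 4.843367099761963), (40.81772994995117, 15.40993881225586), 3.810960531234741) [[1.0682311 5.0037704]] [0.9753465 0.2206791]
-0.03 1002 -0.009684058080559367 ((2.024293899536133, 4.918342590332031), (38.34455108642578, 39.748924255371094), 6.921716213226318) [[3.2055092 3.8605335]] [-0.19537048  0.98072946]
((0.8622112274169922, 4.836873531341553), 20.473861694335938)
```

```bash
cat >> knob.py <<'E'
LY=np.cross(ka,fy); K=K0+.0008*fy+.0049*LY+.0024*ka
def W(deg): a=np.radians(deg); return kq(np.cos(a)*fy+np.sin(a)*LY)
E
python3 - <<'E'
from knob import *
print(K)
for h in(.1,-.010):
  for g in(0,6,12.8):
    q=r.inverse_kinematics(K+ka*h,W(g)); print(h,g,None if q is None else np.round(q,3))
E
```

```text
[0.50132994 0.07249809 0.13050478]
0.1 0 [ 0.213  0.507  0.187  1.815 -0.726  1.346  2.466]
0.1 6 [ 0.234  0.506  0.16   1.815 -0.716  1.339  2.562]
0.1 12.8 [ 0.517  0.512 -0.206  1.804 -0.576  1.256  2.553]
-0.01 0 [ 0.155  0.583  0.109  1.93  -0.821  1.137  2.519]
-0.01 6 [ 0.404  0.59  -0.206  1.921 -0.668  1.042  2.495]
-0.01 12.8 [ 0.576  0.623 -0.426  1.915 -0.54   0.985  2.503]
```

```bash
python3 - <<'E'
from knob import *
r.move_gripper(.4); r.move_ptp(K+ka*.1,W(12.8)); r.servo_line(K+ka*.02,.12); r.servo_line(K-ka*.0095,.04); r.sleep(.2)
Z=-ka
print("q",np.round(r.get_qpos(),3),(np.array(r.get_tcp_pos())-K)@ka,"F",r.get_contact_force(),"Mz",r.get_ft_torque()@Z)
r.move_gripper(0,60); r.sleep(.2)
print(r.get_grip_width(),r.get_grasp_force(),"F",r.get_contact_force(),"Mz",r.get_ft_torque()@Z,r.get_time_s())
E
```

```text
q [ 0.496  0.604 -0.322  1.917 -0.603  1.012  2.558] -0.009241488493807454 F [-0.86081666  0.69889948 -0.31775681] Mz -0.04796634182689379
0.12812716712383612 61.143447160720825 F [-0.73690359 -3.49355225  1.77393897] Mz -0.13330002443169509 23.6083
```

```bash
python3 - <<'E'
from knob import *
q=np.array(r.get_qpos()); np.save("q0.npy",q); Z=-ka
def go(a):
    t=q.copy(); t[6]-=a; r.move_joints(t); return -(np.array(r.get_ft_torque())@Z)
for a in(.15,.3,.8,1.3,1.6,1.8,2.0,2.2):
    M=go(a); F=np.array(r.get_contact_force()); print(a,"M",round(M,3),"F",F.round(1),round(q[6]-r.get_qpos()[6],3),r.get_grip_width().__round__(3),round(r.get_time_s(),2))
    if np.linalg.norm(F)>30: print("STOP");break
E
```

```text
0.15 M -0.172 F [-0.4 -1.9  1.6] 0.147 0.121 23.88
0.3 M -0.179 F [-0.9 -1.5  4.5] 0.294 0.123 24.14
0.8 M -0.119 F [-0.9 -1.1  5.4] 0.796 0.123 24.69
1.3 M -0.129 F [-1.7 -1.   6.4] 1.296 0.123 25.24
1.6 M -0.178 F [-1.6  0.6  5.7] 1.596 0.124 25.63
1.8 M -0.175 F [0.4 0.  5.6] 1.796 0.123 25.94
2.0 M -0.197 F [0.3 0.9 5.5] 1.996 0.12 26.25
2.2 M -0.212 F [1.4 1.  4.9] 2.196 0.123 26.56
```

```bash
python3 - <<'E'
from knob import *
q=np.load("q0.npy"); Z=-ka; pk=0; out=[]; done=False
for i in range(60):
    a=2.2+.04*(i+1); t=q.copy(); t[6]-=a
    if t[6]<-2.54: print("range"); break
    r.move_joints(t); r.sleep(.03); M=np.mean([np.array(r.get_ft_torque())@Z for _ in range(3)]); F=np.linalg.norm(r.get_contact_force())
    out.append((round(a,2),round(M,3),round(F,1),round(q[6]-r.get_qpos()[6],3))); pk=max(pk,M)
    if pk>.3 and M<.6*pk: done=True; break
    if r.get_time_s()>40: break
print(*out,sep="\n"); print(done,r.get_time_s())
E
```

```text
(2.24, np.float64(-0.048), np.float64(5.5), np.float64(2.235))
(2.28, np.float64(-0.058), np.float64(5.6), np.float64(2.275))
(2.32, np.float64(0.023), np.float64(5.1), np.float64(2.315))
(2.36, np.float64(-0.072), np.float64(5.6), np.float64(2.355))
(2.4, np.float64(0.024), np.float64(6.4), np.float64(2.395))
(2.44, np.float64(0.009), np.float64(6.6), np.float64(2.435))
(2.48, np.float64(-0.024), np.float64(5.8), np.float64(2.476))
(2.52, np.float64(-0.031), np.float64(6.8), np.float64(2.516))
(2.56, np.float64(-0.082), np.float64(6.5), np.float64(2.556))
(2.6, np.float64(-0.061), np.float64(6.9), np.float64(2.596))
(2.64, np.float64(-0.111), np.float64(7.0), np.float64(2.636))
(2.68, np.float64(-0.059), np.float64(6.3), np.float64(2.676))
(2.72, np.float64(-0.058), np.float64(7.8), np.float64(2.716))
(2.76, np.float64(-0.095), np.float64(7.1), np.float64(2.756))
(2.8, np.float64(-0.064), np.float64(7.3), np.float64(2.796))
(2.84, np.float64(-0.071), np.float64(7.2), np.float64(2.836))
(2.88, np.float64(-0.111), np.float64(7.5), np.float64(2.876))
(2.92, np.float64(-0.132), np.float
[... 1222 characters left out ...]
3.72, np.float64(-0.27), np.float64(6.8), np.float64(3.716))
(3.76, np.float64(-0.213), np.float64(6.5), np.float64(3.756))
(3.8, np.float64(-0.055), np.float64(6.6), np.float64(3.796))
(3.84, np.float64(-0.007), np.float64(6.7), np.float64(3.836))
(3.88, np.float64(0.038), np.float64(6.4), np.float64(3.876))
(3.92, np.float64(0.099), np.float64(6.7), np.float64(3.916))
(3.96, np.float64(-0.143), np.float64(5.9), np.float64(3.956))
(4.0, np.float64(-0.119), np.float64(6.8), np.float64(3.996))
(4.04, np.float64(-0.128), np.float64(6.5), np.float64(4.036))
(4.08, np.float64(-0.183), np.float64(6.3), np.float64(4.076))
(4.12, np.float64(-0.161), np.float64(6.3), np.float64(4.116))
False 40.1583
```

The moment record shows the click. It peaks at 0.29 at a turn of 3.68, falls through zero to −0.10 over 0.24 rad, then snaps back at 3.96. My check had the sign wrong, so I turned about 0.16 rad past it, well inside the 0.6 rad margin. I'll let go now and look.

```bash
python3 - <<'E'
from knob import *
r.move_gripper(.4); r.sleep(.1); p0=np.array(r.get_tcp_pos()); r.servo_line(p0+ka*.11,.12)
print(r.get_contact_force(),r.get_time_s())
r.move_ptp(S+[0,0,.3],rot(fx,1,.0)); r.servo_line(S+[0,0,.19]+.03*fx,.2); r.sleep(.2)
p,d,m=wsnap("w8"); P=cloud(d,m); z=P[...,2]
near=np.hypot(P[...,0]-S[0],P[...,1]-S[1])<.022
mk=(near&(z>.0435)&(z<.049)).astype(np.uint8)
cs=max(cv2.findContours(mk,0,1)[0],key=cv2.contourArea)[:,0]
L=np.array([px2plane("",u,v,.046,m)[:2] for u,v in cs],np.float32);c,rad=cv2.minEnclosingCircle(L);e=np.array(c)-S[:2]
print("fx,fy mm",1e3*e@fx[:2],1e3*e@fy[:2],rad,"ztop",np.median(z[mk>0]),r.get_time_s())
cv2.imwrite("pics/w8c.png",cv2.resize(p[100:400,130:430],(600,600)))
E
```

```text
[ 0.70119706  1.48117162 -0.33344051] 41.675
fx,fy mm -3.498624161812771 -0.36764947481061716 0.01766963303089142 ztop 0.04645925027561679 43.75
```

View pics/w8c.png

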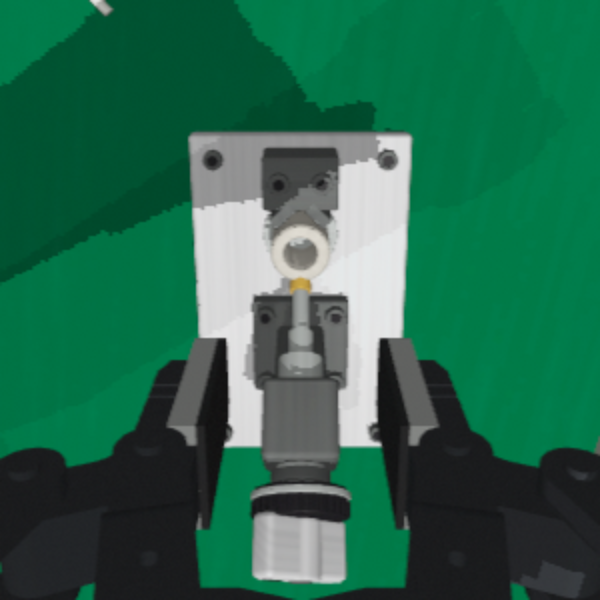

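The ram pad (crop (301,284)) presses on the bush. The bush's far rim is 14.2 mm from the seat centre, so it is home in the vee. The fitted circle came out too large because it included the ram pad. I'm handing in.

```bash
python3 -c "
from plant import r
print(r.close_job(), r.get_time_s())"
```

```text
the job is handed in; nothing more can be done
the job is handed in; nothing more can be done
```

The bush is standing home in the vee, the clamp clicked and the job is handed in at about 44 s, but I turned the knob about 0.16 rad past the click (over-tightening starts about 0.6 rad past it; I estimate 31 N on the bush, not measured), and no verdict came back.

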